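# Clear the light pad and present the notched shade slide

### The arm

A 6-joint arm with a two-finger parallel gripper is mounted at the origin on the work surface. World frame = base frame: x ahead of the robot, y to its left, z up, the work surface at z = 0. Lengths are in mm, angles in degrees, forces in N, time in s.
With the tool pointing down it reaches from about 350 to 875 mm from the base axis. Payload 4.2 kg.
Tool frame: the origin (TCP) lies at the very end of the fingers, on their centre line; the grasp point (between the pads) lies 19 mm behind it; y points along the fingers, z is the direction in which the jaws open and shut, and the axes are right-handed (so a half turn about y gives the same grasp; the last joint's range is limited). The gripper opens to 85 mm and grips with 20 to 120 N. Pads are 22 mm wide; open, the fingers measure 114 mm over their backs; the gripper's body (76 mm by 85 mm) begins 54 mm behind the grasp point. The pads swing forward as they close: fully open they stand 13 mm farther back than shut.
Start: joints at [86.15, 22.042, 0.453, 0, -68.411, -14.817], TCP at [200.009, 592.111, 231.312] pointing down, gripper open.
Joint ranges: [-179.83, 179.83], [-69.29, 118.12], [-61.27, 80.66], [-181.25, 117.63], [-171.15, -9.14], [-177.46, 177.46]. Speed limits (degrees/s): [159.86, 159.86, 180, 180, 180, 180].

### API

Orientations are given as [roll, pitch, yaw] about the fixed x, y, z axes, in that order (R = Rz(yaw) Ry(pitch) Rx(roll)).
In Python, from rig import bot gives the robot as it stands. The module is installed in compiled form; this text tells all that it offers.
- The arm moves only by the tool play_rows, never from a script. Its argument "moves" is a list of rows, each a list of 7 numbers: the shift along the tool's x, y, z in mm, then the turn, a rotation vector about the tool's x, y, z in degrees, then the opening, from 0 (shut) to 1 (fully open). In form: [[x, y, z, wx, wy, wz, grip], ...]. A call has 1 to 10 rows; each row shifts and turns the commanded pose from where the row before left it, along the tool's axes as they then stand; what a row does not reach is not made up. A row lasts 1/10 s, in which the tool goes at most 50 mm and 8.59 degrees, less where a joint would pass 70% of its speed; a pose out of reach is approached as far as the arm can. A call is refused whole if a number of a shift passes 50 or a number of a turn 8.59, either way. A call with a gripper value outside its range is refused whole. The fingers move at their own pace and stop on an object; the grip force is fixed at half the most. Time passes only in rows, so rows that do not move let the fingers close. It gives the time, the measured TCP pose, the force and the opening at its end, in the units of the state.
- bot.observe(): the state, without advancing time (a new reading comes with each control period).
- bot.grab_frame(name): name is "scene" or "top"; returns (picture, depth): 420x560x3 uint8, red, green, blue; 420x560 float32, mm along the optical axis (not along the pixel's ray), 0 where there is no reading.
- bot.camera_model(name): a dict with "intrinsics" (3x3 intrinsics, pixels), "R" (3x3) and "t" (3): a world point X has camera coordinates R X + t. Camera axes: x right, y down, z forward; pixel columns grow to the right and rows downward; lengths in mm; the calibration is good to about 2 mm. A picture is of the moment at which its call begins. camera_model takes no time and is no camera call.
- bot.finish_job(): hands the job in, once; it reports no verdict.
The state is a dict: "t": time; "joint_pos": joint angles; "joint_velocities": joint speeds; "joint_torque": joint torques, N m; "tcp_pos": TCP position; "tcp_rot": TCP orientation; "force": force on the tool from outside, world axes, zero at the start; "moment": the same for the moment, N m; "grip_width": finger opening in mm.
Only numpy, scipy, OpenCV 4.12 (cv2) and the standard library are available. Lean on these libraries where they do the work, as an engineer would, in place of code of your own. Each camera call takes 0.05 s, during which the arm holds its last target.

### The job

In the dental lab, first clear the light pad: take the job tag lying on it and hang it by its eye on the upright post, down on the post's foot, and let it go. Then take the one glass slide that stands frosted end up (a small notch is cut out of one of its top corners; the other two show square corners and must be left standing as they are), gripping it by the frosted end, and hold it roughly level with its label face up, about 10 cm above the middle of the light pad. Finish while still holding it there, steady in the gripper.

Things in the scene. Friction and masses are not known exactly. Their poses are not given: they have to be found in the camera images.
- slide: The slide to present: glass plate 90 x 30 x 5 mm, 40 g, upright on end, loose in a ceramic stand (lowest 20 mm in the slot; pull straight up). Origin: centre of its lower, clear end, 18 mm above the table at the start; z up its length, y across its width, x through it. The label face is -x and looks roughly to the right of the robot (-y), within 50 degrees. Top 30 mm frosted, 8 x 8 mm notch in the top +y corner.
- slide_center (a point): Middle of the slide, 45 mm from either end; axes as the slide's. Grip the slide across its 30 mm width 15 to 37 mm above this point (below the notch). If the fingers lean in from the label side, leaning them the other way after lifting brings the slide level, label up.
- slide_notch (a point): The notched top corner of the slide (where the corner would be), 15 mm to +y and 90 mm up from the slide's origin.
- other_slide1: A look-alike of the slide, same 90 x 30 x 5 mm and glass, standing upside down in its own stand: frosted, notched end down in the slot, two square corners up. To be left standing. Origin: centre of its lower end; z up along its length, -x its label face, y across its width.
- other_slide2: A look-alike of the slide, same 90 x 30 x 5 mm and glass, standing upside down in its own stand: frosted, notched end down in the slot, two square corners up. To be left standing. Origin: centre of its lower end; z up along its length, -x its label face, y across its width.
- stand0: Fixed white ceramic stand: round foot 84 mm across and 8 mm high under a 56 x 56 mm block whose top is 38 mm above the table; slot 31 x 6 mm, 20 mm deep, in the middle (long side along y). Origin: centre of the underside, z up. Holds the slide to present.
- stand1: Fixed white ceramic stand: round foot 84 mm across and 8 mm high under a 56 x 56 mm block whose top is 38 mm above the table; slot 31 x 6 mm, 20 mm deep, in the middle (long side along y). Origin: centre of the underside, z up. Holds other_slide1.
- stand2: Fixed white ceramic stand: round foot 84 mm across and 8 mm high under a 56 x 56 mm block whose top is 38 mm above the table; slot 31 x 6 mm, 20 mm deep, in the middle (long side along y). Origin: centre of the underside, z up. Holds other_slide2.
- tag: Aluminium job tag, about 60 g, lying flat on the light pad: a square eye plate 40 x 40 x 6 mm with a 21 mm through hole, and a bar handle 14 mm wide and 20 mm high running from 20 to 80 mm along +x. Origin: centre of the hole, on the underside; z up. Grip the handle across its 14 mm width (y), best about 55 mm from the hole centre.
- post: Fixed post: an upright steel pin 10 mm in diameter with a round tip 73 mm above the table, in the middle of a dark disc foot 100 mm across and 15 mm high. Origin: on the pin's axis at table height; z up.
- post_foot (a point): On the pin's axis at the top of the foot, 15 mm above the table.
- pad: Fixed grey light pad with a white top, 120 mm (x) by 140 mm (y), 12 mm high. Origin: centre of its underside; z up.

How it is judged:
By the outcome, as a careful person would: the job done as asked, in the order asked, and still so for the second after the job is handed in, while the arm keeps its last pose, push and grip.
It also fails if it takes over 56 s, if anything falls off the work surface, if the arm or the gripper's body presses on something with over 40 N, if the wrist force passes 120 N, or if a joint passes its speed limit or range.

## Working session

There is one attempt and no reset: what is moved stays moved. The work goes in short steps, Python scripts to look and compute and a tool call to move; the robot and the scene stay as the last step left them, time stands still between calls to the robot, and variables do not carry over. Pictures are saved under pics/ and viewed, and the job is handed in when it is done.

Besides the shell and the picture viewer there is one more tool, called after "Emit:" as a command line: name --pt "numbers of a row" for each row, then --argument value for the rest. play_rows: Moves the arm, as the interface text tells. Its arguments: {"type":"object","properties":{"moves":{"type":"array"}},"required":["moves"]}

```bash
mkdir -p pics; python3 - <<'E'
from rig import bot
import cv2,numpy as np
for n in("scene","top"):
    p,d=bot.grab_frame(n); cv2.imwrite(f"pics/{n}0.png",p[:,:,::-1]); np.savez(f"{n}0.npz",p=p,d=d)
    m=bot.camera_model(n); print(n,m)
s=bot.observe(); print({k:np.round(v,2) for k,v in s.items()})
E
```

```text
scene {'intrinsics': array([[473.82523118,   0.        , 283.65122059],
       [  0.        , 473.82523118, 209.12202587],
       [  0.        ,   0.        ,   1.        ]]), 'R': array([[ 0.76834143,  0.63993203,  0.01176655],
       [ 0.41233437, -0.48084578, -0.77380082],
       [-0.48952203,  0.59939498, -0.6333197 ]]), 't': array([-427.09997926, -160.70246607, 1480.86585389])}
top {'intrinsics': array([[544.26557428,   0.        , 281.97225482],
       [  0.        , 544.26557428, 210.15634386],
       [  0.        ,   0.        ,   1.        ]]), 'R': array([[-0.03851113, -0.99925737, -0.00126293],
       [-0.97763238,  0.03793916, -0.20687087],
       [ 0.20676516, -0.00673215, -0.97836744]]), 't': array([  54.19847572,  569.80161033, 1392.81177959])}
{'t': np.float64(0.1), 'joint_pos': array([ 8.615e+01,  2.209e+01,  3.900e-01, -3.000e-02, -6.841e+01,
       -1.482e+01]), 'joint_velocities': array([ 0.01, -0.11,  0.22,  0.14, -0.01,  0.04]), 'joint_torque': array([ -0.  , -39.33,  18.89,   4.2 ,  -0.  ,   0.  ]), 'tcp_pos': array([199.87, 591.61, 230.32]), 'tcp_rot': array([-8.9890e+01,  1.0000e-02,  1.6132e+02]), 'force': array([ 1.58, -0.31, -0.56]), 'moment': array([-0.02, -0.04, -0.04]), 'grip_width': np.float64(85.49)}
```

View pics/scene0.png

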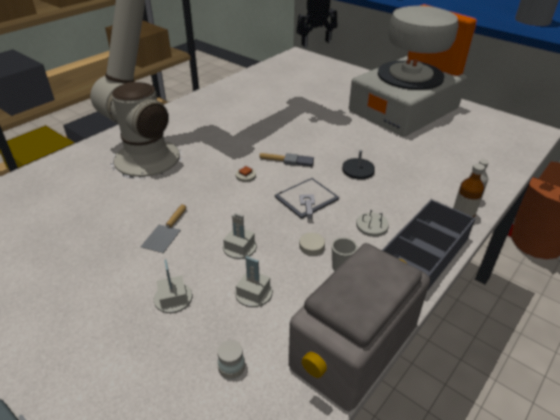

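View pics/top0.png

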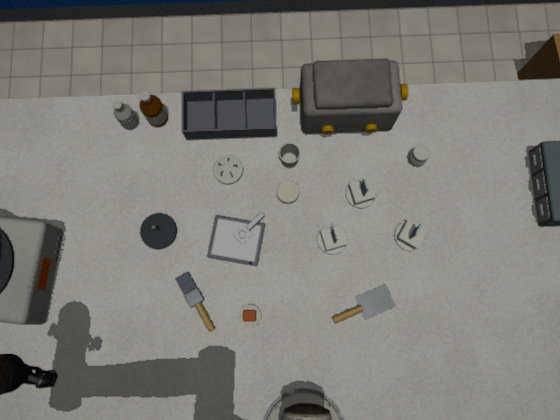

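```bash
python3 - <<'E'
import cv2,numpy as np
s=np.load("scene0.npz")['p'][:,:,::-1]; t=np.load("top0.npz")['p'][:,:,::-1]
a=cv2.resize(s[195:315,140:290],None,fx=5,fy=5,interpolation=cv2.INTER_CUBIC)
cv2.imwrite("pics/c1.png",a)
a=cv2.resize(t[165:265,310:440],None,fx=6,fy=6,interpolation=cv2.INTER_CUBIC)
cv2.imwrite("pics/c2.png",a)
a=cv2.resize(t[195:280,130:280],None,fx=5.3,fy=5.3,interpolation=cv2.INTER_CUBIC)
cv2.imwrite("pics/c3.png",a)
E
```

```text
(no output)
```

View pics/c1.png

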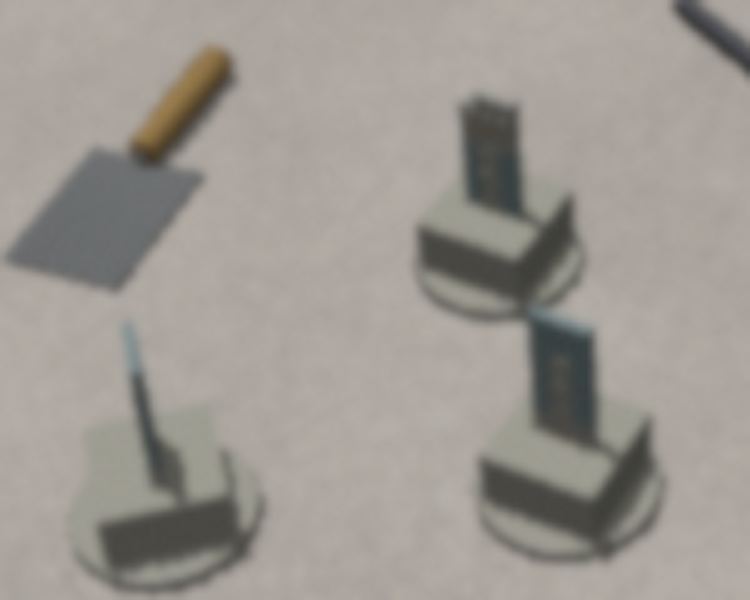

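View pics/c2.png

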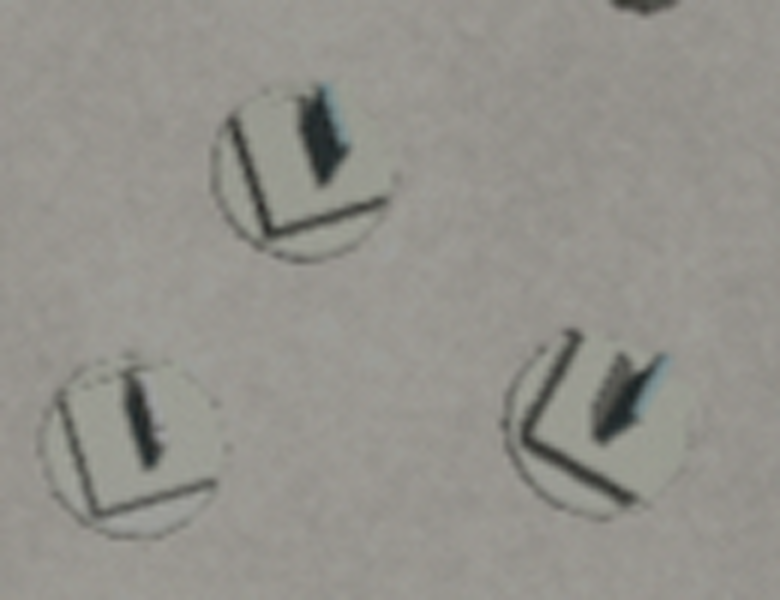

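View pics/c3.png

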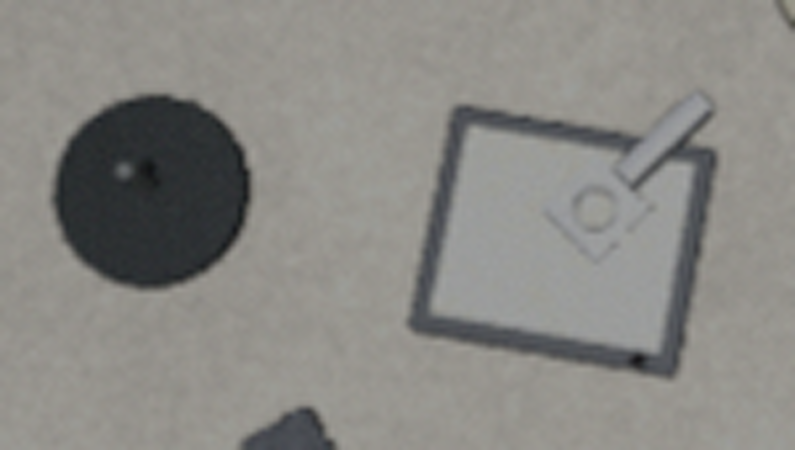

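```bash
cat > h.py <<'E'
import numpy as np,cv2
from rig import bot
def cam(n):
    m=bot.camera_model(n); return m["intrinsics"],m["R"],m["t"]
def cloud(n,d):
    K,R,t=cam(n); v,u=np.mgrid[:420,:560]
    P=np.stack([(u-K[0,2])/K[0,0]*d,(v-K[1,2])/K[1,1]*d,d],-1)
    return (P-t)@R
def pixz(n,u,v,z):
    K,R,t=cam(n); r=R.T@np.array([(u-K[0,2])/K[0,0],(v-K[1,2])/K[1,1],1]); c=-R.T@t
    return c+r*(z-c[2])/r[2]
def proj(n,X):
    K,R,t=cam(n); c=np.atleast_2d(X)@R.T+t; p=c@K.T; return p[:,:2]/p[:,2:]
E
python3 - <<'E'
from h import *
for n in("top","scene"):
    f=np.load(n+"0.npz"); C=cloud(n,f['d']); z=C[...,2]
    ok=(f['d']>0)
    print(n,"table z",np.median(z[ok&(abs(z)<30)]),np.std(z[ok&(abs(z)<8)]))
o3=np.array([130,195]);s3=5.3;o2=np.array([310,165]);s2=6
def c3(x,y,z,l): p=np.array([x,y])/s3+o3-0.5+.5/s3; print(l,np.round(pixz("top",*p,z),1))
def c2(x,y,z,l): p=np.array([x,y])/s2+o2-0.5+.5/s2; print(l,np.round(pixz("top",*p,z),1))
c3(152,191,15,"foot");c3(124,170,73,"tip")
for q in((460,105),(715,152),(672,375),(412,325)): c3(*q,12,"pad")
c3(596,209,15,"hole");
for q in ((693,92),(714,104),(632,186),(617,168)): c3(*q,32,"hnd")
c2(133,445,8,"st0");c2(305,170,8,"stA");c2(600,425,8,"stB")
for q in((62,398),(98,515),(215,483)): c2(*q,38,"blk")
# depth-based block tops
f=np.load("top0.npz"); C=cloud("top",f['d']); z=C[...,2]
for nm,(u,v) in dict(st0=(332,238),A=(361,193),B=(410,234)).items():
    m=np.zeros(z.shape,bool); m[v-20:v+20,u-20:u+20]=1
    mm=m&(abs(z-38)<8); P=C[mm][:,:2]; r=cv2.minAreaRect(P.astype(np.float32)); print(nm,mm.sum(),P.mean(0),r, np.median(C[mm][:,2]))
    mm=m&(z>60); print(" top pts",mm.sum(),C[mm].mean(0) if mm.any() else '')
np.set_printoptions(linewidth=250)
print(np.round(z[215:240:1,322:344]).astype(int))
E
```

```text
top table z -0.6101496118849613 3.164255924209524
scene table z -0.954731772839733 1.953462139231123
foot [536.9 371.7  15. ]
tip [537.5 372.6  73. ]
pad [576.6 212.8  12. ]
pad [546.6  81.1  12. ]
pad [432.  106.7  12. ]
pad [462.7 238.8  12. ]
hole [518.6 143.2  15. ]
hnd [574.6  90.9  32. ]
hnd [567.9  80.3  32. ]
hnd [526.9 123.4  32. ]
hnd [536.5 130.8  32. ]
st0 [ 497.2 -101.2    8. ]
stA [ 622.9 -188.3    8. ]
stB [ 498.2 -314.6    8. ]
blk [515.1 -67.7  38. ]
blk [461.8 -80.9  38. ]
blk [ 474.1 -133.8   38. ]
st0 377 [495.20663724 -99.29178751] ((496.92327880859375, -100.26564025878906), (56.81569290161133, 56.236385345458984), 13.063633918762207) 37.01767005133737
 top pts 60 [476.57947538 -87.93114215 207.53269846]
A 343 [ 619.4720127  -184.60940248] ((622.2034912109375, -186.6007080078125), (58.249752044677734, 58.13368225097656), 13.650971412658691) 37.068290182764116
 top pts 78 [ 585.35404718 -162.26849596  233.12329306]
B 381 [ 496.80442048 -310.97572734] ((497.81353759765625, -312.99664306640625), (56.570804595947266, 57.449222564697266), 57.157066345214844) 37.256015
[... 2190 characters left out ...]
   39   37   38    6]
 [  39   38   35   35   38   35   34   37   34   50   67   83  101  107  111   37   37   37   35   36   39   10]
 [  35   35   39   36   43   33   33   34   40   37   63   84  102  103  111   37   38   43   37   37   41    4]
 [  39   37   33   33   35   37   30   42   45   34   55   70   86  100   99   37   39   38   34   36   32    4]
 [  34   35   32   41   38   37   39   37   35   34   54   72   83  103   97   35   38   32   38   38   38   40]
 [  41   39   39   36   36   39   35   35   33   32   42   61   78  101   98  101   39   36   36   37   33   33]
 [  33   43   35   36   35   38   41   40   40   35   36   57   75   93   99   94   35   36   35   38   41   33]]
```

```bash
python3 - <<'E'
from h import *
def tf(o,yaw,P):
    a=np.radians(yaw);R=np.array([[np.cos(a),-np.sin(a),0],[np.sin(a),np.cos(a),0],[0,0,1]]);return np.array(P,float)@R.T+o
tag=tf([518.6,143.2,12],-47,[[-20,-20,6],[20,-20,6],[20,20,6],[-20,20,6]])
th=2*np.pi*np.arange(24)/24
hole=tf([518.6,143.2,12],-47,[[10.5*np.cos(t),10.5*np.sin(t),6] for t in th])
hd=tf([518.6,143.2,12],-47,[[20,-7,20],[80,-7,20],[80,7,20],[20,7,20]])
sl=tf([497,-101,18],103.5,[[-2.5,-15,0],[-2.5,15,0],[-2.5,15,90],[-2.5,-15,90],[-2.5,-15,0],[2.5,-15,0],[2.5,-15,90],[2.5,15,90],[2.5,15,0]])
blk=tf([497,-101,38],103.5,[[-28,-28,0],[28,-28,0],[28,28,0],[-28,28,0]])
ft=np.array([[537+50*np.cos(t),372+50*np.sin(t),15] for t in th]); pin=np.array([[537,372,15],[537,372,73.]])
hf=tf([497,-101,8],0,[[42*np.cos(t),42*np.sin(t),0] for t in th])
for n,boxes in(("top",((225,200,60,60),(310,205,60,60),(135,205,60,60))),("scene",((275,170,70,70),(210,200,70,70),(335,140,60,60)))):
    im=np.load(n+"0.npz")['p'][:,:,::-1]; out=[]
    for (u,v,w,h) in boxes:
        s=6; a=cv2.resize(im[v:v+h,u:u+w],(360,360) if 0 else (w*s,h*s),interpolation=cv2.INTER_CUBIC); b=a.copy()
        for P in (tag,hole,hd,sl,blk,ft,pin,hf):
            q=((proj(n,P)-[u,v]+.5)*s).astype(np.int32); cv2.polylines(b,[q],True,(0,0,255),1)
        c=np.vstack([cv2.resize(a,(260,260)),cv2.resize(b,(260,260))]); out.append(c)
    cv2.imwrite(f"pics/ov_{n}.png",np.hstack(out))
f=np.load("top0.npz"); C=cloud("top",f['d']); m=np.zeros((420,560),bool); m[222:250,325:342]=1
P=C[m&(abs(C[...,2]-106)<7)]; print(len(P),P.mean(0),cv2.fitLine(P[:,:2].astype(np.float32),cv2.DIST_HUBER,0,.01,.01).T)
E
```

```text
26 [ 497.5979301  -100.01422132  104.50067864] [[ 9.8124737e-01  1.9275282e-01  4.9779721e+02 -9.9781273e+01]]
```

View pics/ov_top.png

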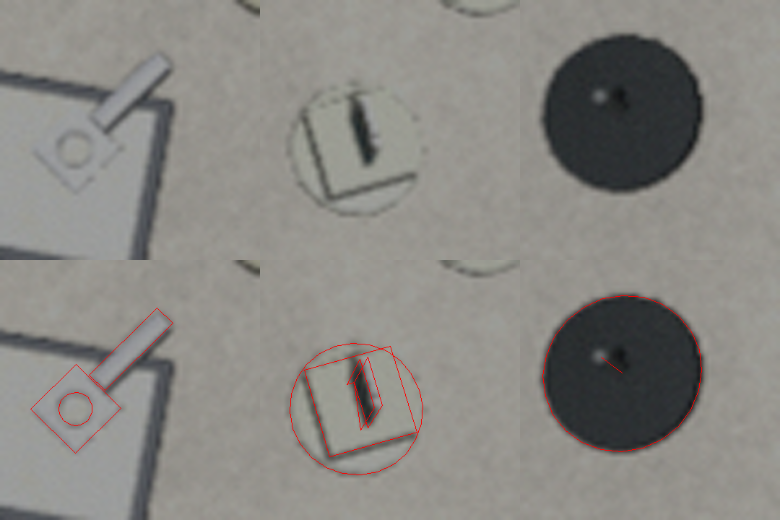

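View pics/ov_scene.png

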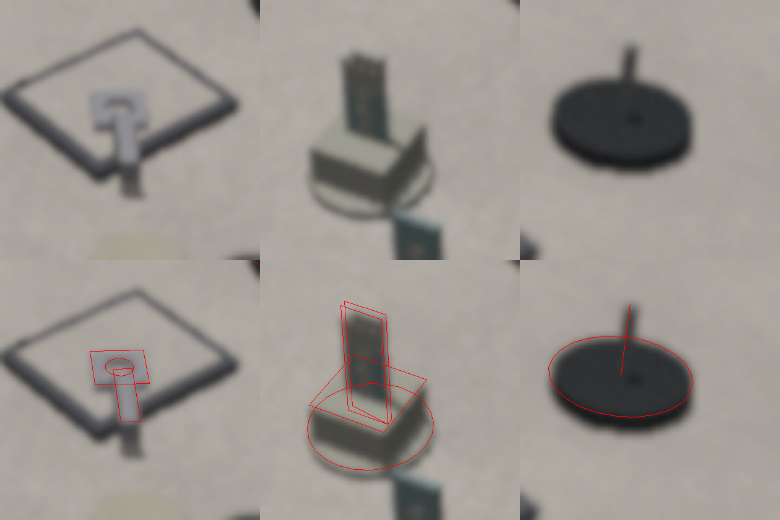

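Emit:
play_rows --pt "0 0 0 0 7.1 0 1" --pt "0 0 0 0 7.1 0 1" --pt "0 0 0 0 7.1 0 1" --pt "0 0 0 0 7 0 1" --pt "-20 0 3 0 0 0 1" --pt "-40 0 5 0 0 0 1" --pt "-40 0 5 0 0 0 1" --pt "-40 0 5 0 0 0 1" --pt "-40 0 5 0 0 0 1" --pt "-40 0 5 0 0 0 1"

```text
t: 1.1
tcp_pos: [330.2, 410.5, 230.9]
tcp_rot: [-90.0, 0.0, 133.1]
force: [0.8, 0.1, -0.0]
grip_width: 85.4
```

Emit:
play_rows --pt "-40 0 5 0 0 0 1" --pt "-40 0 5 0 0 0 1" --pt "-40 0 5 0 0 0 1" --pt "-40 0 5 0 0 0 1" --pt "-40 0 5 0 0 0 1" --pt "-40 0 5 0 0 0 1" --pt "-40 0 5 0 0 0 1" --pt "-40 0 5 0 0 0 1" --pt "-20 20 3 0 0 0 1" --pt "0 20 0 0 0 0 1"

```text
t: 2.1
tcp_pos: [531.5, 132.2, 190.7]
tcp_rot: [-90.0, 0.0, 132.8]
force: [-0.3, -0.5, -0.8]
grip_width: 85.8
```

```bash
cat >> h.py <<'E'
from scipy.spatial.transform import Rotation as Ro
def st():
    s=bot.observe(); return s,np.array(s['tcp_pos']),Ro.from_euler('xyz',s['tcp_rot'],degrees=True)
def delta(P,rpy=None,R=None):
    s,p,r=st(); print("t",round(float(s['t']),2),"p",np.round(p,1),"rpy",np.round(s['tcp_rot'],1),"q",np.round(s['joint_pos'],1),"F",np.round(s['force'],1),"w",round(float(s['grip_width']),1))
    print("tool shift",np.round(r.inv().apply(np.array(P)-p),1))
    if rpy is not None: R=Ro.from_euler('xyz',rpy,degrees=True)
    if R is not None: print("rotvec",np.round((r.inv()*R).as_rotvec(degrees=True),1))
E
python3 -c "
from h import *
delta([556,103,60],[-90,0,133])"
```

```text
t 2.1 p [531.5 132.2 190.7] rpy [-90.    0.  132.8] q [ 30.9  16.5 -14.    0.  -59.5  11.9] F [-0.3 -0.5 -0.8] w 85.8
tool shift [-38.  130.7   1.9]
rotvec [ 0.  -0.2 -0. ]
```

Emit:
play_rows --pt "-20 20 1 0 0 0 1" --pt "-18 25 1 0 0 0 0.7" --pt "0 30 0 0 0 0 0.5" --pt "0 30 0 0 0 0 0.5" --pt "0 25 0 0 0 0 0.5" --pt "0 20 0 0 0 0 0.5" --pt "0 15 0 0 0 0 0.5" --pt "0 5 0 0 0 0 0.5" --pt "0 0 0 0 0 0 0.5"

```text
t: 3.0
tcp_pos: [554.2, 105.0, 20.5]
tcp_rot: [-89.9, -0.0, 133.0]
force: [-0.3, 0.4, -0.3]
grip_width: 42.6
```

```bash
python3 -c "
from h import *
delta([556,103,16],[-90,0,133])
im=bot.grab_frame('top')[0][200:260,225:295,::-1];im2=bot.grab_frame('scene')[0][160:220,275:345,::-1]
cv2.imwrite('pics/g1.png',np.hstack([cv2.resize(i,(400,343),interpolation=2) for i in(im,im2)]))"
```

```text
t 3.0 p [554.2 105.   20.5] rpy [-89.9  -0.  133. ] q [ 27.2  29.9 -22.   -0.  -38.2  15.9] F [-0.3  0.4 -0.3] w 42.6
tool shift [-2.6  4.5  0. ]
rotvec [-0.1  0.   0. ]
```

View pics/g1.png

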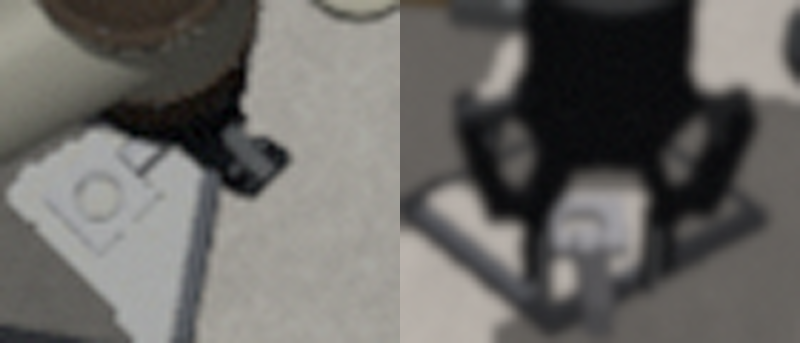

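Emit:
play_rows --pt "-2.5 4.5 0 0 0 0 0.5" --pt "0 0 0 0 0 0 0.3" --pt "0 0 0 0 0 0 0" --pt "0 0 0 0 0 0 0" --pt "0 0 0 0 0 0 0" --pt "0 0 0 0 0 0 0" --pt "0 0 0 0 0 0 0"

```text
t: 3.8
tcp_pos: [556.7, 103.4, 17.3]
tcp_rot: [-90.0, 0.0, 133.1]
force: [0.2, -0.1, 5.7]
grip_width: 12.4
```

Emit:
play_rows --pt "0 -5 0 0 0 0 0" --pt "0 -20 0 0 0 0 0" --pt "0 -30 0 0 0 0 0" --pt "0 -30 0 0 0 0 0" --pt "0 -25 0 0 0 0 0" --pt "0 0 0 0 0 0 0"

```text
t: 4.4
tcp_pos: [558.6, 104.3, 130.6]
tcp_rot: [-90.4, 0.2, 133.1]
force: [0.8, 0.5, -1.0]
grip_width: 12.2
```

```bash
python3 -c "
from h import *
delta([556,103,16],[-90,0,133])
im=bot.grab_frame('top')[0][190:260,220:295,::-1];im2=bot.grab_frame('scene')[0][120:220,255:365,::-1]
cv2.imwrite('pics/g2.png',np.hstack([cv2.resize(i,(400,360),interpolation=2) for i in(im,im2)]))"
```

```text
t 4.4 p [558.6 104.3 130.6] rpy [-90.4   0.2 133.1] q [ 26.9  21.7 -15.9   0.  -51.9  16.1] F [ 0.8  0.5 -1. ] w 12.2
tool shift [  1.1 114.6   3.6]
rotvec [ 0.4  0.1 -0.2]
```

View pics/g2.png

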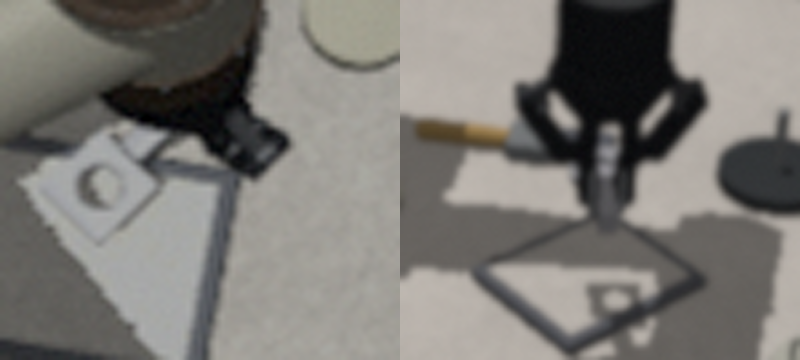

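```bash
python3 -c "
from h import *
p,d=bot.grab_frame('top'); C=cloud('top',d)
np.set_printoptions(linewidth=220)
print(np.round(C[214:240:2,226:258:2,2]).astype(int))
print(pixz('top',238.6,226.4,131), pixz('top',238.6,226.4,125))
m=np.zeros((420,560),bool);m[212:240,224:250]=1
P=C[m&(abs(C[...,2]-130)<16)];A=np.c_[P[:,:2]-P[:,:2].mean(0),np.ones(len(P))];print(len(P),P.mean(0),np.linalg.lstsq(A,P[:,2],rcond=None)[0])
r=cv2.minAreaRect(P[:,:2].astype(np.float32));print(r)
s=p[150:230,270:360]
"

```

```text
[[ 431  421    3    0   -7    1   -2    3    2  269  277  278  284  280  278  271]
 [   3    3   -2   -2   -1    2    3   -4    1    4  143  142  264  257  190  178]
 [  14   10    8   11   10   -3  124   -2    0  140  141  143  134   -7   -5   -1]
 [  13    8   11   13    5  129  128  123  128  142  137  138    2   -1    2    0]
 [  16   10    7   13  128  127  128  124  128  126  141   15   16   13    6   13]
 [  10   10   12  126  126  126    7  117  123  128  128   11    8   10   12    8]
 [  11    8  135  129  124   13   12   11   10  129  129  126    9   13 1481   12]
 [  12  126  122  127  122   11    7    8   16  124  125  127   10    6   14   16]
 [  10   17  130  128  124   18    8    7  130  120  129    8   12   14   11   11]
 [   6   10   14  125  127  124  126  125  123  127   10    5   11   12    8   14]
 [  13   19   13   12  133  124  125  124  124   13   13   15   12   16   13   17]
 [  14   15   10   12    5  127  128  126   15    9   15    8   14    8   12    8]
 [  13    6    6   14   20    9  127   14   16    9   12   15   17   10    1    5]]
[518.83106501 143.4096003  131.        ] [519.93213609 143.86080346 125.        ]
244 [519.97600959 140.81730454 128.10126753] [  0.14271967  -0.13014318 128.10126753]
((522.9395751953125, 138.6542205810547), (40.401485443115234, 56.03180694580078), 42.456058502197266)
```

Emit:
play_rows --pt "8 0 -9 0 0 0 0" --pt "18 0 -19 0 0 0 0" --pt "22 0 -24 0 0 0 0" --pt "22 0 -24 0 0 0 0" --pt "22 0 -24 0 0 0 0" --pt "22 0 -24 0 0 0 0" --pt "18 0 -19 0 0 0 0" --pt "14 0 -16 0 0 0 0" --pt "9 0 -9 0 0 0 0" --pt "0 0 0 0 0 0 0"

```text
t: 5.55
tcp_pos: [572.8, 332.9, 125.3]
tcp_rot: [-89.9, -0.0, 133.1]
force: [-1.3, -1.0, -1.1]
grip_width: 12.3
```

```bash
python3 -c "
from h import *
p,d=bot.grab_frame('top'); s=bot.grab_frame('scene')[0]
delta([575.9,332.7,120],[-90,0,133.1])
np.savez('t3.npz',p=p,d=d,s=s)
im=p[190:265,125:205,::-1];im2=s[80:190,300:410,::-1]
cv2.imwrite('pics/g3.png',np.hstack([cv2.resize(i,(400,375),interpolation=2) for i in(im,im2)]))"
```

```text
t 5.65 p [572.9 330.8 125.9] rpy [-89.9  -0.  133. ] q [ 44.   30.4  -1.8  -0.  -58.   -0.9] F [ 0.2  0.4 -0.5] w 12.7
tool shift [-0.7  5.9 -3.5]
rotvec [-0.1 -0.1  0. ]
```

View pics/g3.png

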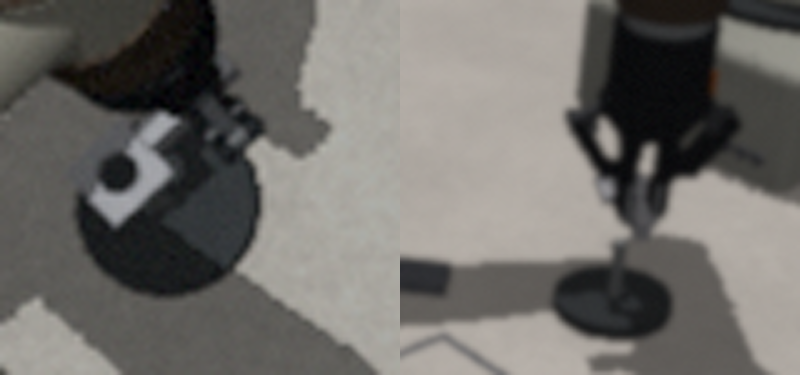

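```bash
python3 -c "
from h import *
f=np.load('t3.npz');g=f['p'].mean(2).astype(int);C=cloud('top',f['d'])
np.set_printoptions(linewidth=220)
print(g[214:236,140:162]);print(np.round(C[214:236,140:162,2]).astype(int))
for uv in ((148.6,223.9),): print(pixz('top',*uv,122),pixz('top',*uv,116))
"

```

```text
[[ 90  89  88  90  92  90  90  88  89  86  84  67  57  85 106 136 159 161 162 150 112  64]
 [ 93  92  88  87  91  90  92  88  85  88  82  62  69 103 139 159 162 161 149 106  59  53]
 [ 92  92  91  90  88  89  91  90  89  87  88  80  90 134 157 163 164 149 106  65  57  45]
 [ 91  96  93  93  90  88  90  87  88  89  87  99 123 146 160 162 147 104  59  56  42  33]
 [ 90  92  94  91  88  89  86  88  90  91  88 131 150 139 146 142 102  57  56  45  33  29]
 [ 90  93  91  89  87  88  87  85  86  87 103 142 161 150 136 101  62  56  43  35  24  24]
 [ 92  94  89  86  87  86  80  71  63  64 113 148 160 160 150 133  94  45  35  35  32  27]
 [ 89  88  87  86  83  75  60  44  33  33  59 109 151 163 161 160 135  85  54  52  45  32]
 [ 89  86  90  88  77  54  33  30  26  27  25  48 123 159 163 162 162 139  89  51  52  42]
 [ 86  87  87  86  70  45  29  27  29  27  27  27 102 152 164 163 162 161 130  76  55  42]
 [ 89  84  89  85  65  39  24  25  25  25  28  28  89 145 165 163 164 161 145  99  54  45]
 [ 86  90  86  86  66  36  29  28  25  29  28  34  99 145 161 164 164 156 122  75  49  36]
 [ 86  8
[... 2771 characters left out ...]
3  127  122   53   48   43   36   25   16   13   14]
 [   9   11   14  122  124  125  123  126  121  128  124  127  120    9   13   40   33   29   19    9   17   11]
 [  12   14   10   15  124  123  128  128  119  119  121  119   16   13   13   21    9   19   16   15   13   13]
 [  11    9   13   13   11  123  122  123 1481  122  116   16   18   21   12   10   11   15   17   11   13   14]
 [  17   15   13   15   14   14  120  125  122  119   14   12   15   15   13   10   22    7   15   16   14   15]
 [  14   12   14   20   12   10   16  122  122   17   16   20   14   14    7    9   17   19   14   12   16   11]]
[535.7804771  372.27911325 122.        ] [536.94910677 373.73806744 116.        ]
```

```bash
python3 -c "
from h import *
f=np.load('t3.npz');C=cloud('top',f['d']);z=C[...,2]
v,u=np.mgrid[:420,:560]; m=(abs(z-15)<12)&(u>=144)&(u<=152)&(v>=220)&(v<=229); m&=~((u<=145)&(v<=219))
print(m.sum(),u[m].mean(),v[m].mean(),pixz('top',u[m].mean(),v[m].mean(),123))
b=(abs(z-125)<9)&(u>=136)&(u<=160)&(v>=210)&(v<=238)
bb=b|m; P=C[b];print(b.sum());r=cv2.minAreaRect(P[:,:2].astype(np.float32));print(r)
"

```

```text
47 147.95744680851064 224.5744680851064 [533.90763671 373.64372099 123.        ]
220
((541.3104858398438, 366.9062805175781), (42.11585998535156, 60.699092864990234), 41.780704498291016)
```

Emit:
play_rows --pt "-1 0 -3 0 0 0 0" --pt "0 10 0 0 0 0 0" --pt "0 5 0 0 0 0 0" --pt "0 0 0 0 0 0 0" --pt "0 0 0 0 0 0 0"

```text
t: 6.15
tcp_pos: [576.3, 332.2, 111.5]
tcp_rot: [-90.0, 0.0, 133.0]
force: [0.7, -0.3, -0.4]
grip_width: 12.4
```

```bash
python3 -c "
from h import *
p,d=bot.grab_frame('top'); s=bot.grab_frame('scene')[0]
delta([576,331.9,100],[-90,0,133.1])
C=cloud('top',d);z=C[...,2]
v,u=np.mgrid[:420,:560]; m=(abs(z-15)<12)&(u>=144)&(u<=153)&(v>=219)&(v<=230)
print(m.sum(),u[m].mean(),v[m].mean(),pixz('top',u[m].mean(),v[m].mean(),108))
np.set_printoptions(linewidth=220);print(np.round(z[214:236,140:162]).astype(int))
im=p[190:265,125:205,::-1];im2=s[80:190,300:410,::-1]
cv2.imwrite('pics/g4.png',np.hstack([cv2.resize(i,(400,375),interpolation=2) for i in(im,im2)]))"
```

```text
t 6.25 p [576.5 332.6 112. ] rpy [-90.   0. 133.] q [ 43.9  31.4  -2.1   0.  -56.4  -0.9] F [ 0.1  0.  -0. ] w 12.0
tool shift [-0.1 12.   0.9]
rotvec [ 0.  -0.1 -0. ]
44 149.36363636363637 224.0 [538.17029971 373.72248281 108.        ]
[[   0   -5   -4    1   -5   -1   -3   -2   -1  113  114    1   10   13  122  123  128  122  127  123  123  123]
 [   4   -1   -8   -3    0    0   -1   -2  112  105  112  106   12  127  131  127  123  121  125  129  121  117]
 [  -1   -1   -1    0    0    0    5  114  109  108  114  112  105  124  128  126  126  123  127  129  124  112]
 [  -3    3    1   -4    0   -6  115  112  108  115  110  112  111  114  122  123  129  126  121  111  113    9]
 [   1    2    1    0  -10  110  117  109  109  112  111  107  109  106  110  127  122  125  120  112   22   11]
 [  -1    0    3    1  108  110  112  108  110  113  111  106  107  113  110  114  127  119  114   18   17   13]
 [  -3   -6    1  114  105  110  109  114  104  106  111  114  113  112  109  113  113  111   11   18   16   17]
 [  -1    1  112  107  109  110  114  108 1481   13   11   16   11  107 
[... 923 characters left out ...]
   24   15   14   13]
 [  15    9   12   17  111  114  105  108  111  108  108  111  113  112  108   48   42   35   21   16   14   13]
 [  11   22   10   12   17  106  113  109  108  111  113  109  112  109   10   34   33   32   21   14   14   20]
 [  17    6   19   14   14   20  108  110  109  113  111  114  108   15   19   10   19   21   15   16   16   10]
 [  19   18    9   17   11   14   19  111  112  103  114  110   17   12   10   15   11   15   16   22   11    7]
 [  14   15   13   19   10   15   14   21  108  106  104   13   11   13   12    9   20   10   15   16    6   13]
 [  16   10   19   11   15   16   14   15   19  103   13   12   10 1481   11   19   11   20   15   12   12   16]]
```

View pics/g4.png

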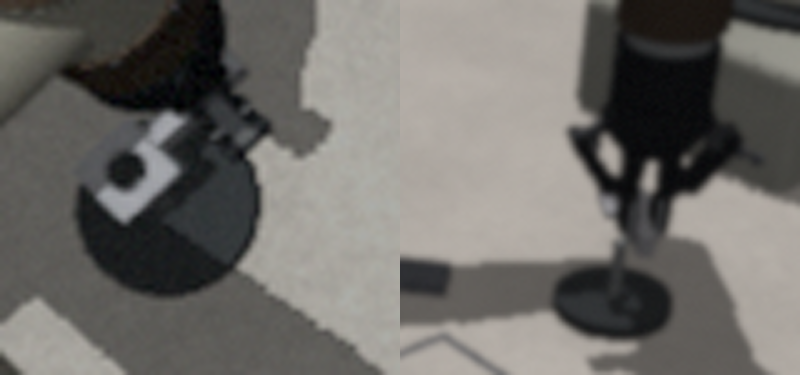

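Emit:
play_rows --pt "0 10 1.3 0 0 0 0" --pt "0 15 0 0 0 0 0" --pt "0 15 0 0 0 0 0" --pt "0 10 0 0 0 0 0" --pt "0 0 0 0 0 0 0"

```text
t: 6.75
tcp_pos: [574.3, 330.8, 59.3]
tcp_rot: [-89.7, -0.0, 133.0]
force: [0.7, -0.7, -0.5]
grip_width: 12.3
```

Emit:
play_rows --pt "-1 10 -1 0 0 0 0" --pt "0 10 0 0 0 0 0" --pt "0 8 0 0 0 0 0" --pt "0 5 0 0 0 0 0" --pt "0 0 0 0 0 0 0"

```text
t: 7.25
tcp_pos: [576.3, 331.3, 27.7]
tcp_rot: [-89.9, -0.0, 133.0]
force: [-0.2, -0.0, -0.8]
grip_width: 12.4
```

Emit:
play_rows --pt "0 3 0 0 0 0 0" --pt "0 2 0 0 0 0 0" --pt "0 0 0 0 0 0 0"

```text
t: 7.55
tcp_pos: [576.7, 331.7, 23.7]
tcp_rot: [-90.0, -0.0, 133.0]
force: [0.0, 0.2, -0.1]
grip_width: 12.6
```

```bash
python3 -c "
from h import *
p,d=bot.grab_frame('top'); s=bot.grab_frame('scene')[0]
delta([576,331.9,100],[-90,0,133.1])
im=p[190:265,125:205,::-1];im2=s[100:200,310:410,::-1]
cv2.imwrite('pics/g5.png',np.hstack([cv2.resize(i,(400,375),interpolation=2) for i in(im,im2)]))"
```

```text
t 7.65 p [576.9 331.8  24. ] rpy [-90.   0. 133.] q [ 43.8  37.   -6.5   0.  -46.5  -0.8] F [-0.8 -0.4 -0.9] w 12.5
tool shift [  0.7 -76.    0.5]
rotvec [ 0.  -0.1 -0. ]
```

View pics/g5.png

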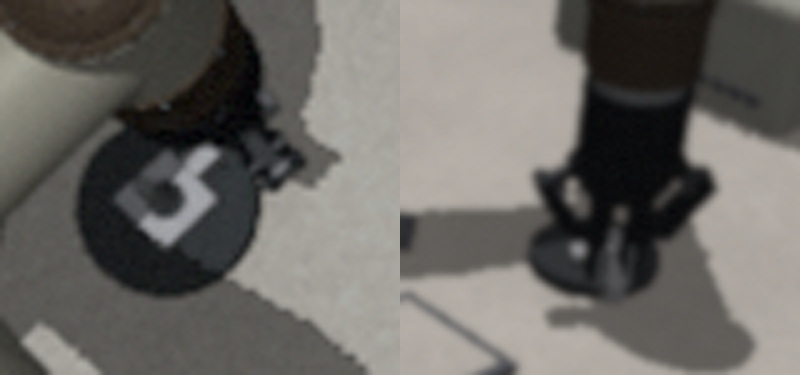

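Emit:
play_rows --pt "0 1.5 0 0 0 0 0" --pt "0 1 0 0 0 0 0" --pt "0 0 0 0 0 0 0"

```text
t: 7.95
tcp_pos: [576.7, 331.6, 21.1]
tcp_rot: [-90.0, -0.0, 133.0]
force: [-0.1, 0.8, -0.3]
grip_width: 11.9
```

Emit:
play_rows --pt "0 1 0 0 0 0 0" --pt "0 0.5 0 0 0 0 0" --pt "0 0 0 0 0 0 0" --pt "0 0 0 0 0 0 0.3" --pt "0 0 0 0 0 0 0.4" --pt "0 0 0 0 0 0 0.4" --pt "0 0 0 0 0 0 0.4"

```text
t: 8.65
tcp_pos: [576.8, 331.7, 19.6]
tcp_rot: [-90.0, -0.0, 133.0]
force: [-0.3, 0.5, -0.2]
grip_width: 34.0
```

Emit:
play_rows --pt "0 -10 0 0 0 0 0.45" --pt "0 -30 0 0 0 0 0.45" --pt "0 -40 0 0 0 0 0.45" --pt "0 -40 0 0 0 0 0.45" --pt "0 -40 0 0 0 0 0.45" --pt "-20 -20 20 0 0 0 0.6" --pt "-30 0 30 0 0 0 0.6" --pt "-30 0 30 0 0 0 0.6" --pt "-30 0 30 0 0 0 0.6"

```text
t: 9.55
tcp_pos: [571.2, 174.9, 201.0]
tcp_rot: [-90.1, 0.0, 133.1]
force: [-0.1, -0.9, -0.2]
grip_width: 51.5
```

```bash
python3 -c "
from h import *
p,d=bot.grab_frame('top'); s=bot.grab_frame('scene')[0]
delta([497,-101,200],[-90,0,103.5])
im=p[190:265,125:205,::-1];im2=s[100:200,310:410,::-1]
cv2.imwrite('pics/g6.png',np.hstack([cv2.resize(i,(400,375),interpolation=2) for i in(im,im2)]))"
```

```text
t 9.65 p [570.7 172.  201.2] rpy [-90.    0.  132.8] q [ 32.3  20.5  -6.4   0.  -63.1  10.4] F [0.5 0.5 0.3] w 51.3
tool shift [-150.3    1.2  239.5]
rotvec [ 0.  29.3 -0. ]
```

View pics/g6.png

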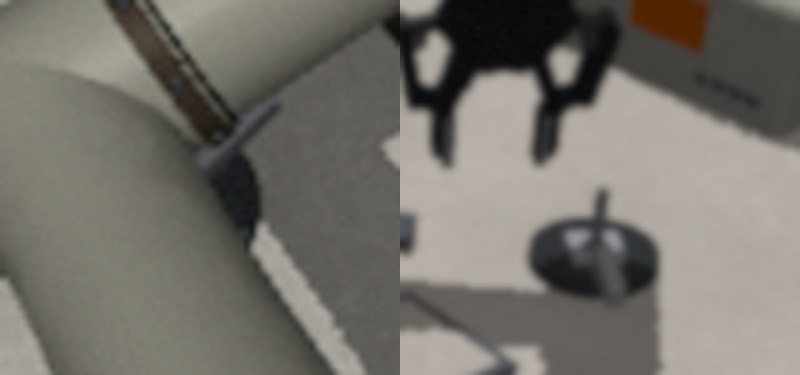

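Emit:
play_rows --pt "0 -10 0 0 7.3 0 0.6" --pt "0 -10 0 0 7.3 0 0.6" --pt "0 -10 0 0 7.3 0 0.7" --pt "0 -10 0 0 7.4 0 0.7" --pt "-15 -10 6 0 0 0 0.7" --pt "-30 -10 13 0 0 0 0.7" --pt "-35 0 15 0 0 0 0.7" --pt "-35 0 16 0 0 0 0.7" --pt "-35 0 16 0 0 0 0.7" --pt "-35 0 16 0 0 0 0.7"

```text
t: 10.65
tcp_pos: [534.9, -24.8, 260.6]
tcp_rot: [-90.1, 0.0, 103.9]
force: [0.0, -0.8, 0.3]
grip_width: 59.8
```

Emit:
play_rows --pt "-35 0 16 0 0 0 0.7" --pt "-35 0 16 0 0 0 0.7" --pt "-30 0 12 0 0 0 0.7" --pt "-20 0 9 0 0 0 0.7" --pt "0 0 0 0 0 -6 0.7" --pt "0 0 0 0 0 -7 0.7" --pt "0 0 0 0 0 -7 0.7" --pt "0 0 0 0 0 -7 0.7" --pt "0 0 0 0 0 0 0.7"

```text
t: 11.55
tcp_pos: [512.9, -154.7, 258.6]
tcp_rot: [-90.0, -27.1, 103.6]
force: [0.3, 0.9, -1.7]
grip_width: 59.5
```

```bash
python3 -c "
from h import *
R=Ro.from_euler('xyz',[-90,0,103.5],degrees=True)*Ro.from_rotvec([0,0,-45],degrees=True)
delta([510.7,-156,144],R=R)"
```

```text
t 11.55 p [ 512.9 -154.7  258.6] rpy [-90.  -27.1 103.6] q [-14.   21.2   7.3 -23.8 -89.6  30.6] F [ 0.3  0.9 -1.7] w 59.5
tool shift [-52.9 101.6   2.3]
rotvec [ -0.1   0.  -17.9]
```

Emit:
play_rows --pt "0 0 0 0 0 -6 0.7" --pt "0 0 0 0 0 -6 0.7" --pt "0 0 0 0 0 -6 0.7" --pt "0 0 0 0 0 0 0.7" --pt "0 0 0 0 0 0 0.7"

```text
t: 12.05
tcp_pos: [512.5, -152.3, 259.8]
tcp_rot: [-90.0, -44.9, 103.8]
force: [0.6, 0.5, 0.7]
grip_width: 59.4
```

```bash
python3 -c "
from h import *
R=Ro.from_euler('xyz',[-90,0,103.5],degrees=True)*Ro.from_rotvec([0,0,-45],degrees=True)
g=np.array([497.3,-100.5,87]);y=R.apply([0,1,0]);print(g+19*y)
delta(g+19*y-80*y,R=R)"
```

```text
[494.1636548  -87.43618207  73.56497116]
t 12.05 p [ 512.5 -152.3  259.8] rpy [-90.  -44.9 103.8] q [ -21.2   27.9   14.7  -36.4 -103.4   34.9] F [0.6 0.5 0.7] w 59.4
tool shift [-83.8  99.5   2.6]
rotvec [-0.2  0.2 -0.1]
```

Emit:
play_rows --pt "-15 18 0.5 0 0 0 0.7" --pt "-22 26 0.5 0 0 0 0.7" --pt "-22 26 0.6 0 0 0 0.7" --pt "-15 18 0.5 0 0 0 0.7" --pt "-10 11.5 0.5 0 0 0 0.7" --pt "0 0 0 0 0 0 0.7" --pt "0 0 0 0 0 0 0.7"

```text
t: 12.75
tcp_pos: [508.2, -142.1, 131.3]
tcp_rot: [-90.1, -44.9, 103.9]
force: [0.3, -0.4, 0.4]
grip_width: 59.8
```

```bash
python3 -c "
from h import *
R=Ro.from_euler('xyz',[-90,0,103.5],degrees=True)*Ro.from_rotvec([0,0,-45],degrees=True)
g=np.array([497.3,-100.5,87]);y=R.apply([0,1,0])
delta(g+19*y,R=R)
p,d=bot.grab_frame('top'); s=bot.grab_frame('scene')[0]
im=p[190:270,295:375,::-1];im2=s[180:260,200:280,::-1]
cv2.imwrite('pics/g7.png',np.hstack([cv2.resize(i,(400,400),interpolation=2) for i in(im,im2)]))"
```

```text
t 12.75 p [ 508.2 -142.1  131.3] rpy [-90.1 -44.9 103.9] q [-20.4  34.3   5.6 -35.7 -90.4  43.6] F [ 0.3 -0.4  0.4] w 59.8
tool shift [-0.8 80.8  0.7]
rotvec [-0.2  0.3 -0.1]
```

View pics/g7.png

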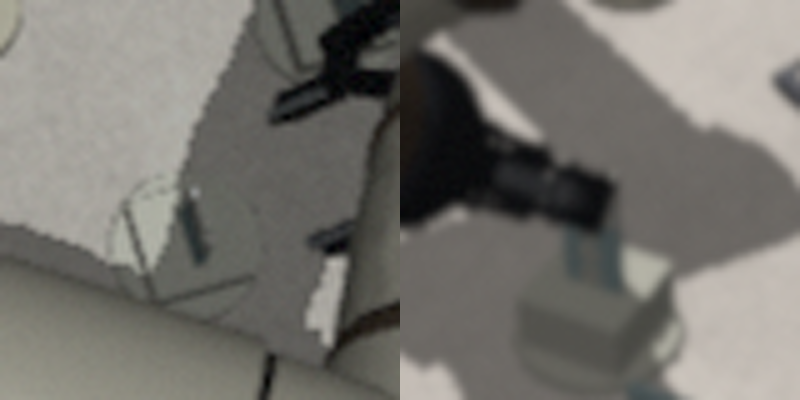

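```bash
python3 -c "
from h import *
s,p,r=st()
for n,o in(('top',(295,190)),('scene',(200,180))):
  for X in (p, p+r.apply([0,-13,30]),p+r.apply([0,-13,-30]),[497,-101,108],[494.2,-87.4,73.6]): print(n,(proj(n,X)[0]-o)*5)
"
```

```text
top [286.07229798 180.31770544]
top [324.06843818 229.10157133]
top [287.83651605 115.6190642 ]
top [200.7083335  213.78514636]
top [168.858984   230.98964138]
scene [137.38470327 180.16268684]
scene [ 67.8100556 156.8546898]
scene [183.77864255 195.81034722]
scene [186.18792697 165.31869083]
scene [205.33678477 204.1082736 ]
```

Emit:
play_rows --pt "0 10 0.7 0 0 0 0.7" --pt "0 20 0 0 0 0 0.7" --pt "0 20 0 0 0 0 0.7" --pt "0 15 0 0 0 0 0.7" --pt "0 10 0 0 0 0 0.7" --pt "0 5 0 0 0 0 0.7" --pt "0 0 0 0 0 0 0.7"

```text
t: 13.55
tcp_pos: [493.5, -87.1, 73.3]
tcp_rot: [-90.0, -45.0, 103.7]
force: [-0.4, -1.0, 1.3]
grip_width: 59.8
```

```bash
python3 -c "
from h import *
R=Ro.from_euler('xyz',[-90,0,103.5],degrees=True)*Ro.from_rotvec([0,0,-45],degrees=True)
g=np.array([497.3,-100.5,87]);y=R.apply([0,1,0])
delta(g+19*y,R=R)
p,d=bot.grab_frame('top'); s=bot.grab_frame('scene')[0]
im=p[190:270,295:375,::-1];im2=s[180:260,200:280,::-1]
cv2.imwrite('pics/g8.png',np.hstack([cv2.resize(i,(400,400),interpolation=2) for i in(im,im2)]))"
```

```text
t 13.55 p [493.5 -87.1  73.3] rpy [-90.  -45.  103.7] q [-16.5  35.7  -1.9 -38.2 -81.4  46.1] F [-0.4 -1.   1.3] w 59.8
tool shift [-0.2 -0.5 -0.6]
rotvec [-0.2  0.2  0. ]
```

View pics/g8.png

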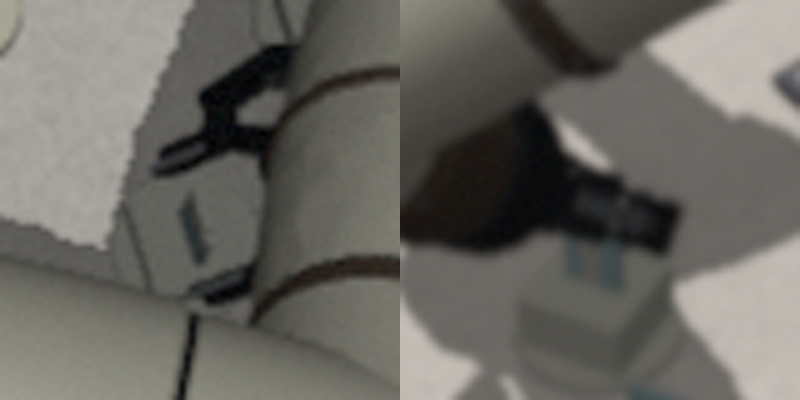

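Emit:
play_rows --pt "0 0 -1 0 0 0 0.55" --pt "0 0 0 0 0 0 0.45" --pt "0 0 0 0 0 0 0.4" --pt "0 0 0 0 0 0 0.4" --pt "0 0 0 0 0 0 0.4"

```text
t: 14.15
tcp_pos: [494.5, -87.1, 73.5]
tcp_rot: [-90.0, -45.0, 103.7]
force: [0.2, -0.4, 0.5]
grip_width: 34.2
```

```bash
python3 -c "
from h import *
R=Ro.from_euler('xyz',[-90,0,103.5],degrees=True)*Ro.from_rotvec([0,0,-45],degrees=True)
g=np.array([497.3,-100.5,87]);y=R.apply([0,1,0])
delta(g+19*y,R=R)
p,d=bot.grab_frame('top'); s=bot.grab_frame('scene')[0]
im=p[215:255,315:355,::-1];im2=s[200:240,220:260,::-1]
cv2.imwrite('pics/g9.png',np.hstack([cv2.resize(i,(400,400),interpolation=2) for i in(im,im2)]))"
```

```text
t 14.15 p [494.5 -87.1  73.5] rpy [-90.  -45.  103.7] q [-16.4  35.8  -1.7 -38.2 -81.5  46.1] F [ 0.2 -0.4  0.5] w 34.2
tool shift [-0.1 -0.2  0.4]
rotvec [-0.2  0.2 -0. ]
```

View pics/g9.png

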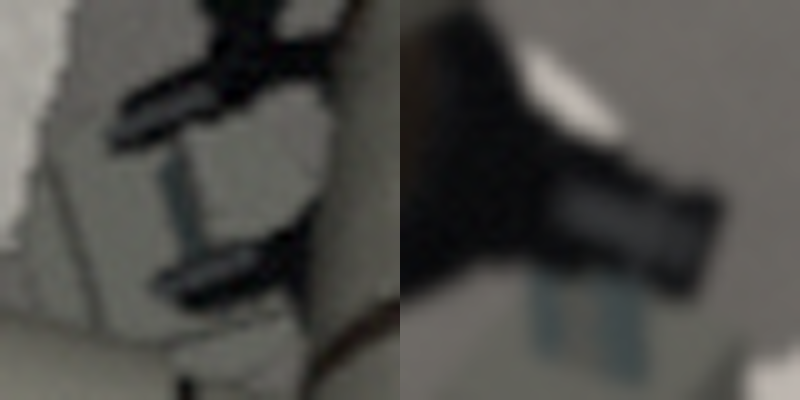

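Emit:
play_rows --pt "0 0 0 0 0 0 0.36" --pt "0 0 0 0 0 0 0.34" --pt "0 0 0 0 0 0 0.3" --pt "0 0 0 0 0 0 0.2" --pt "0 0 0 0 0 0 0" --pt "0 0 0 0 0 0 0" --pt "0 0 0 0 0 0 0"

```text
t: 14.95
tcp_pos: [494.4, -87.1, 73.6]
tcp_rot: [-90.0, -45.0, 103.7]
force: [-0.7, -0.0, 1.9]
grip_width: 28.4
```

Emit:
play_rows --pt "2 -2 0 0 0 0 0" --pt "4 -4 0 0 0 0 0" --pt "6 -6 0 0 0 0 0" --pt "8 -8 0 0 0 0 0" --pt "10 -10 0 0 0 0 0" --pt "15 -15 0 0 0 0 0" --pt "15 -15 0 0 0 0 0" --pt "15 -15 0 0 0 0 0" --pt "15 -15 0 0 0 0 0" --pt "10 -10 0 0 0 0 0"

```text
t: 15.95
tcp_pos: [494.8, -87.3, 217.7]
tcp_rot: [-90.3, -44.9, 103.9]
force: [-0.6, -0.1, 0.2]
grip_width: 28.8
```

```bash
python3 -c "
from h import *
delta([504,160,200])
p,d=bot.grab_frame('top'); s=bot.grab_frame('scene')[0]
im=p[180:270,300:430,::-1];im2=s[140:310,140:290,::-1]
cv2.imwrite('pics/g10.png',np.hstack([cv2.resize(i,(400,400),interpolation=2) for i in(im,im2)]))"
```

```text
t 15.95 p [494.8 -87.3 217.7] rpy [-90.3 -44.9 103.9] q [-16.4  25.7   4.9 -37.8 -94.5  35.9] F [-0.6 -0.1  0.2] w 28.8
tool shift [156.1 180.6 -67.7]
```

View pics/g10.png

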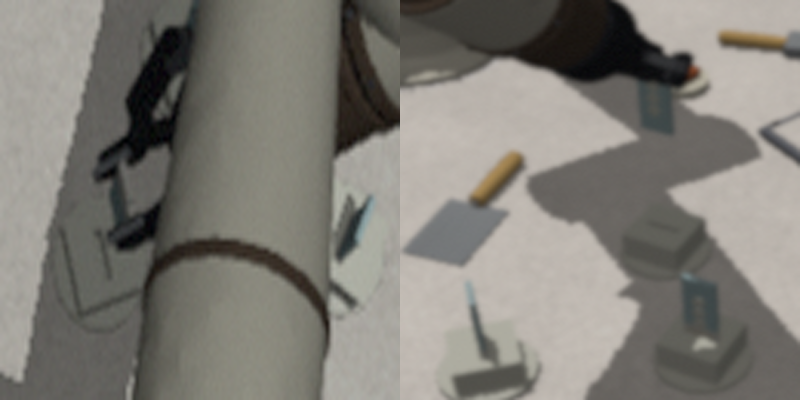

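Emit:
play_rows --pt "0 0 0 0 0 4 0" --pt "0 0 0 0 0 8 0" --pt "0 0 0 0 0 8 0" --pt "0 0 0 0 0 8 0" --pt "0 0 0 0 0 8 0" --pt "0 0 0 0 0 8 0" --pt "0 0 0 0 0 8 0" --pt "0 0 0 0 0 8 0" --pt "0 0 0 0 0 8 0" --pt "0 0 0 0 0 8 0"

```text
t: 17.05
tcp_pos: [494.0, -86.3, 214.8]
tcp_rot: [-90.0, 31.3, 103.8]
force: [0.6, -1.3, -0.3]
grip_width: 28.5
```

Emit:
play_rows --pt "0 0 0 0 0 8 0" --pt "0 0 0 0 0 6 0" --pt "0 0 0 0 0 0 0"

```text
t: 17.35
tcp_pos: [492.9, -86.8, 212.3]
tcp_rot: [-89.4, 45.1, 104.3]
force: [-0.3, -1.0, -0.6]
grip_width: 28.8
```

```bash
cat >> h.py <<'E'
R0=Ro.from_euler('xyz',[-90,-45,103.7],degrees=True)
off=R0.inv().apply(np.array([497.3,-100.5,63])-np.array([494.4,-87.1,73.6])) # slide centre in tool
RS=R0.inv()*Ro.from_euler('z',103.5,degrees=True)
def slide():
    s,p,r=st(); print("slide c",np.round(p+r.apply(off),1),"label(-x)",np.round((r*RS).apply([-1,0,0]),3),"z",np.round((r*RS).apply([0,0,1]),3))
E
python3 -c "
from h import *
s,p,r=st();slide()
delta(np.array([504.5,160,112])-r.apply(off)); delta([504.5,160,212]-r.apply(off))"
```

```text
slide c [495.2 -97.2 226.1] label(-x) [0.003 0.003 1.   ] z [-0.241  0.971 -0.002]
t 17.35 p [492.9 -86.8 212.3] rpy [-89.4  45.1 104.3] q [ 26.9  12.  -46.1  53.4 -59.2 -52.7] F [-0.3 -1.  -0.6] w 28.8
tool shift [255.  -95.2 -71.8]
t 17.35 p [492.9 -86.8 212.3] rpy [-89.4  45.1 104.3] q [ 26.9  12.  -46.1  53.4 -59.2 -52.7] F [-0.3 -1.  -0.6] w 28.8
tool shift [ 184.1 -165.8  -71. ]
```

Emit:
play_rows --pt "10 -9 -4 0 0 0 0" --pt "20 -18 -8 0 0 0 0" --pt "24 -21 -9 0 0 0 0" --pt "24 -22 -9 0 0 0 0" --pt "24 -22 -9 0 0 0 0" --pt "24 -22 -9 0 0 0 0" --pt "24 -21 -9 0 0 0 0" --pt "20 -18 -8 0 0 0 0" --pt "14 -13 -6 0 0 0 0" --pt "0 0 0 0 0 0 0"

```text
t: 18.35
tcp_pos: [505.4, 172.8, 201.5]
tcp_rot: [-90.0, 44.8, 103.8]
force: [0.3, -0.4, 0.1]
grip_width: 28.3
```

```bash
python3 -c "
from h import *
s,p,r=st();slide()
delta(np.array([504.5,160,112])-r.apply(off),R=Ro.from_euler('xyz',[-90,45,104],degrees=True))"
```

```text
slide c [507.6 162.4 215.2] label(-x) [-0.003 -0.004  1.   ] z [-0.239  0.971  0.003]
t 18.35 p [505.4 172.8 201.5] rpy [-90.   44.8 103.8] q [ 52.4  24.4 -25.2  34.7 -75.2 -58.4] F [ 0.3 -0.4  0.1] w 28.3
tool shift [71.6 74.3  3.6]
rotvec [-0.1 -0.1  0.2]
```

Emit:
play_rows --pt "7 7 1 0 0 0 0" --pt "14 15 1 0 0 0 0" --pt "18 19 1 0 0 0 0" --pt "16 16 0.5 0 0 0 0" --pt "10 11 0 0 0 0 0" --pt "6 6 0 0 0 0 0" --pt "0 0 0 0 0 0 0" --pt "0 0 0 0 0 0 0"

```text
t: 19.15
tcp_pos: [502.1, 167.4, 100.1]
tcp_rot: [-90.1, 45.0, 103.7]
force: [0.9, -0.3, -0.5]
grip_width: 29.0
```

```bash
python3 -c "
from h import *
s,p,r=st();slide()
delta(np.array([504.5,160,112])-r.apply(off))
p,d=bot.grab_frame('top'); s=bot.grab_frame('scene')[0]
np.savez('f.npz',p=p,d=d,s=s)
im=p[185:275,190:290,::-1];im2=s[110:240,230:380,::-1]
cv2.imwrite('pics/g11.png',np.hstack([cv2.resize(i,(400,360),interpolation=2) for i in(im,im2)]));cv2.imwrite('pics/full.png',np.hstack([cv2.resize(i,(400,300)) for i in (p[:,:,::-1],s[:,:,::-1])]))"
```

```text
slide c [504.3 157.  113.8] label(-x) [-0.004 -0.002  1.   ] z [-0.237  0.971  0.001]
t 19.15 p [502.1 167.4 100.1] rpy [-90.1  45.  103.7] q [ 51.8  31.3 -32.   38.2 -64.1 -66.9] F [ 0.9 -0.3 -0.5] w 29.0
tool shift [ 3.4 -0.7 -0.9]
```

View pics/g11.png

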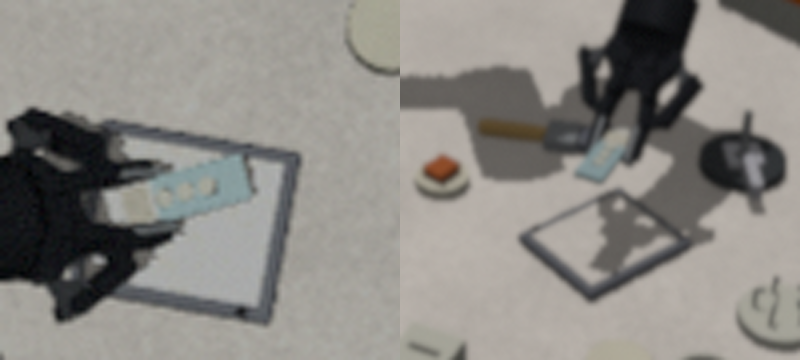

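View pics/full.png

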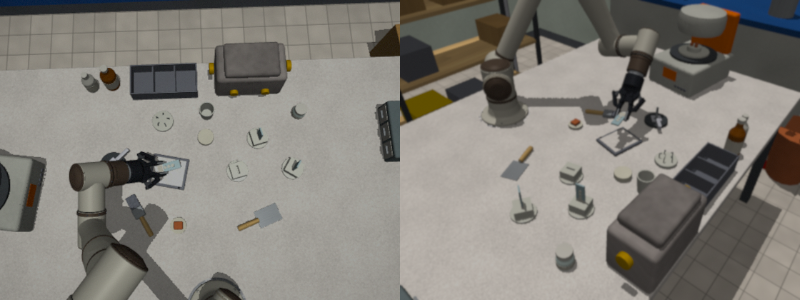

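```bash
python3 -c "
from h import *
f=np.load('f.npz');C=cloud('top',f['d']);v,u=np.mgrid[:420,:560]
m=(abs(C[...,2]-112)<18)&(u>=222)&(u<=254)&(v>=220)&(v<=245)
g=f['p'].astype(int);m&=(g.mean(2)>110)
P=C[m];A=np.c_[P[:,:2]-P[:,:2].mean(0),np.ones(len(P))];print(len(P),P.mean(0),np.linalg.lstsq(A,P[:,2],rcond=None)[0],cv2.minAreaRect(P[:,:2].astype(np.float32)))
slide();delta([0,0,0])"
```

```text
338 [505.82262008 149.5522648  116.20607621] [-3.74935426e-02  1.24927721e-02  1.16206076e+02] ((506.3836975097656, 151.44061279296875), (32.41719436645508, 77.57715606689453), 9.860367774963379)
slide c [504.3 157.3 114.1] label(-x) [-0.005 -0.002  1.   ] z [-0.237  0.971  0.001]
t 19.25 p [502.2 167.7 100.4] rpy [-90.1  44.9 103.6] q [ 51.8  31.3 -31.9  38.2 -64.1 -66.9] F [ 0.  -0.4 -0.1] w 28.9
tool shift [ 39.4 101.4 527.8]
```

Emit:
play_rows --pt "2 -2 -0.5 0 0 0 0" --pt "0 0 0 0 0 0 0" --pt "0 0 0 0 0 0 0" --pt "0 0 0 0 0 0 0" --pt "0 0 0 0 0 0 0" --pt "0 0 0 0 0 0 0"

```text
t: 19.85
tcp_pos: [501.6, 170.1, 99.6]
tcp_rot: [-90.0, 45.0, 103.7]
force: [0.0, -0.2, 0.1]
grip_width: 28.7
```

```bash
python3 -c "
from h import *
slide();delta([0,0,0])
p,d=bot.grab_frame('top');C=cloud('top',d);v,u=np.mgrid[:420,:560]
m=(abs(C[...,2]-112)<18)&(u>=222)&(u<=254)&(v>=220)&(v<=245)&(p.mean(2)>110)
P=C[m];A=np.c_[P[:,:2]-P[:,:2].mean(0),np.ones(len(P))];print(len(P),P.mean(0),np.linalg.lstsq(A,P[:,2],rcond=None)[0])
print(bot.observe()['joint_velocities'])"
```

```text
slide c [503.7 159.7 113.3] label(-x) [-0.003 -0.001  1.   ] z [-0.237  0.971 -0.   ]
t 19.85 p [501.6 170.1  99.6] rpy [-90.   45.  103.7] q [ 52.1  31.5 -31.7  38.  -64.3 -66.9] F [ 0.  -0.2  0.1] w 28.7
tool shift [ 37.8 103.2 527.6]
334 [505.51054779 151.47382804 115.59196091] [-2.50362906e-02 -5.21542892e-03  1.15591961e+02]
[-0.06532347 -0.01405648  0.09923312 -0.03134536 -0.04042917  0.02570102]
```

```bash
python3 -c "
from rig import bot
print(bot.finish_job())"
```

```text
the job is handed in; nothing more can be done
None
```

The job is done and handed in at about 20 s of the 56 s allowed. The arm was still holding the slide steady over the light pad.

- **Tag:** I took it off the pad by its handle, lowered its eye over the post onto the foot and let it go. Pictures taken after release and at the end show it lying flat on the foot with the pin through the hole.
- **Slide:** I gripped the notched slide by its frosted end across its width, with the fingers leaning in from the label side. I pulled it straight up, then tilted it 90 degrees so the label faced up.
- **Final position:** By the arm's readings the slide's centre is at about (504, 160, 113) mm. That is about 101 mm above the pad top, against a pad middle of about (504, 160). The depth picture shows it level to within about 2 degrees.
- **Other slides:** Both look-alikes are still standing in their stands in the last full pictures.

**Readings that disagreed slightly:**
- The grip width read 1 to 2 mm under the true widths: about 12.4 mm on the 14 mm handle, and 28.7 mm on the 30 mm slide.
- The depth centre of the visible part of the slide came out about 8 mm to -y of the computed centre, probably because the fingers hide part of the frosted end.

No check failed, and the highest force I read was about 6 N.

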